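# Shift the roller mixer's gear lever to the blue slot

### The job

Shift the roller mixer to its blue gear: push the gear lever with the fingertips out of its slot, across the H-shaped gate and fully home into the slot beside the blue disc, without pushing it home in any other slot on the way. Only push the knob, never pull it up, do not use heavy force, and leave the glassware and other things around it where they stand.

Things in the scene. Friction and masses are not known exactly. Their poses are not given: they have to be found in the camera images.
- mixer: Bench roller mixer, fixed, white box 245 (x) x 200 (y) mm; origin under the box, x axis from the gear panel (front) to the two black rubber rollers (back), y to its left, z up. Gear panel: grey plate, top 66 mm above the worktop, with an H-shaped slot: two lanes along x, joined in the middle by one crossway along y. Rollers and the vials lying on them reach to 95 mm above the worktop, 41 to 104 mm in +x from the origin.
- gate_center (a point): Centre of the H-slot on the panel's top face, at (-50, 0, 66) mm in the mixer's frame; axes as the mixer's.
- knob_center (a point): Centre of the black ball knob (32 mm diameter) on the gear lever, a steel rod 9 mm thick. The lever tilts about a pivot 51 mm below gate_center; the knob's centre is 105 mm from the pivot. With a = lever_fore and b = lever_side the knob's centre lies 105*(sin a cos b, sin b, cos a cos b) mm from the pivot in the mixer's axes: home in a slot it is about 37 mm in x and 30 to 36 mm in y from the gate's centre line and 107 mm above the worktop; upright 120 mm.
- lever_fore (a joint): Tilt of the lever along the lanes, rad: -0.38 home in a front slot (toward -x of the mixer), 0 in the crossway, +0.38 home in a back slot. It can pass from lane to lane only while within about 0.07 of 0 (the gate's corners are rounded and guide it a little). Friction keeps the lever wherever it is left; about 1.5 to 2 N at the knob moves it. At the start it stands in the front left slot , not always quite home (-0.38 to -0.26).
- lever_side (a joint): Tilt of the lever across the lanes, rad: +0.345 left lane (mixer's +y), -0.345 right lane. In a lane away from the crossway only 0.29 to 0.345 (either sign) is possible. Starts in the left lane.
- knob_lift (a joint): How far the knob is pulled up along its rod against a spring, m: 0 to 0.012; it rests at 0 and takes more than 6 N to leave it.
- marker_blue: Blue disc, 18 mm diameter, 2 mm thick, fixed on the panel beside the slot to be chosen; origin under its centre. It lies 60 mm in x (front or back) and 35 mm in y from gate_center; always a slot of the right lane, front or back. With the lever home in that slot, knob_center is about 23 mm horizontally from the disc's centre, toward the gate.
- marker_yellow: Yellow disc, same size, at the other slot of the right lane.
- marker_red: Red disc, same size, at the back left slot.
- marker_green: Green disc, same size, at the front left slot, where the lever starts.
- vial_blue: Bystander, loose: glass vial with a blue screw cap, 24x28x72, standing left of the mixer. Sizes in mm; origin under its centre.
- bottle_amber_b: Bystander, loose: small amber bottle with a black cap, 38x38x68, standing left of the mixer. Sizes in mm; origin under its centre.
- beaker_50: Bystander, loose: small glass beaker, 44x47x57, standing right of the mixer. Sizes in mm; origin under its centre.
- cap_red: Bystander, loose: red screw cap, 24x24x15, lying right of the mixer. Sizes in mm; origin under its centre.
- timer: Bystander, loose: white bench timer, 58x62x18, lying at the left front. Sizes in mm; origin under its centre.
- bottle_amber: Bystander, loose: larger amber bottle with black cap, 50x49x86, behind the mixer. Sizes in mm; origin under its centre.
- jar_gingham: Bystander, loose: culture jar with red-and-white checked lid, 69x69x127, behind the mixer. Sizes in mm; origin under its centre.
- jar_gold: Bystander, loose: culture jar with gold lid, 69x69x127, at the right back. Sizes in mm; origin under its centre.
- dish_2: Bystander, loose: closed petri dish, 62x62x14, at the left. Sizes in mm; origin under its centre.
- dish_3: Bystander, loose: closed petri dish, 62x62x14, at the left front. Sizes in mm; origin under its centre.

How it is judged (in metres and radians):
On the way, in this order (a step that is already met when the one before it is completed fails the run):
1. the lever is brought out of its slot to the crossway (value of joint lever_fore between -0.15 and 0.15 rad and value of joint lever_side above 0 rad).
2. the lever is pushed along the crossway into the right lane (value of joint lever_fore between -0.2 and 0.2 rad and value of joint lever_side below -0.2 rad).
At the end, for the whole second after the job is handed in: The lever stands at rest in the slot beside the blue disc, home to within about 7 mm at the knob (lever_fore beyond 0.31 either way, knob centre within 33 mm of the blue disc's centre horizontally), knob down (within 2 mm) (horizontal distance between knob_center and marker_blue below 0.033 m and (value of joint lever_fore above 0.31 rad or value of joint lever_fore below -0.31 rad) and value of joint lever_side below -0.25 rad and velocity of joint lever_fore between -0.05 and 0.05 rad/s and value of joint knob_lift below 0.002 m); the robot touches nothing.
It fails at once if the lever was pushed home in the yellow slot (horizontal distance between knob_center and marker_yellow below 0.036 m).
It fails at once if the lever was pushed home in the red slot (horizontal distance between knob_center and marker_red below 0.036 m).
It fails at once if the knob was pulled up (more than 5 mm) (value of joint knob_lift above 0.005 m).
It fails at once if heavy force on the lever (over 35 N) (contact force between the fingers and lever_fore above 35 N).
It fails at once if a loose thing standing around was moved by more than 15 mm or lifted (distance of any of vial_blue, bottle_amber_b, beaker_50, cap_red, timer, bottle_amber, jar_gingham, jar_gold, dish_2, dish_3 from where it was at the start of the episode above 0.015 m).
It also fails if it takes over 48 s, if anything falls off the work surface, if the arm or the gripper's body presses on something with over 40 N, if the wrist force passes 120 N, or if a joint passes its speed limit or range.

### The arm

A 6-joint arm with a two-finger parallel gripper is mounted at the origin on a cart in front of the work surface, level with it; the furniture and walls round the work are solid. World frame = base frame: x ahead of the robot, y to its left, z up, the work surface at z = 0. Lengths are in mm, angles in rad, forces in N, time in s.
With the tool pointing down it reaches from about 375 to 975 mm from the base axis. Payload 3.8 kg.
Tool frame: the origin (TCP) lies at the centre of the arm's flange, where the gripper is bolted on; the fingertips stand 166 mm ahead of it and the grasp point (between the pads) lies 147 mm ahead of it; z points along the fingers, y is the line along which they close (so a half turn about z gives the same grasp; the last joint's range is limited). The gripper opens to 88 mm and grips with 3 to 60 N. Pads are 18 mm wide; open, the fingers measure 123 mm over their backs; the gripper's body (75 mm by 187 mm) begins 45 mm behind the grasp point.
Start: joints at [-1.328, 0.264, 1.604, -0, 1.274, -0.037], TCP at [186.405, -648.747, 404.706] pointing down, gripper open.
Joint ranges: [-2.63, 2.63], [-0.94, 2.18], [0.31, 2.57], [-1.31, 4.45], [0, 2.66], [-2.55, 2.55]. Speed limits (rad/s): [2.57, 2.57, 3.14, 3.14, 3.14, 3.14].

### API

Orientations are given as a unit quaternion [x, y, z, w].
In Python, from bench import arm, cams gives the robot as it stands. The module is installed in compiled form; this text tells all that it offers.
- The arm moves only by the tool play_rows, never from a script. Its argument "moves" is a list that holds one entry, the list of rows, each a list of 4 numbers: the shift along the world's x, y, z scaled (see below), then the turn about the world's z scaled (see below). A call has 1 to 5 rows; each row shifts and turns the commanded pose from where the row before left it; what a row does not reach is not made up. The controller multiplies each number of a shift by 500 mm and each number of a turn by 60 degrees. A row lasts 1/12 s, in which the tool goes at most 41.7 mm and 7.16 degrees, less where a joint would pass 70% of its speed; a pose out of reach is approached as far as the arm can. A call with a number of a shift or a turn outside -1 to 1 is refused whole. A call with a gripper value outside its range is refused whole. "grip" is the opening in per cent of the stroke, from 0 (shut) to 100 (fully open), set as the call begins (left out, the last holds). The fingers move at their own pace and stop on an object; "force" is the grip in N (left out, the last holds). Time passes only in rows, so rows that do not move let the fingers close. It gives the time, the measured TCP pose, the force, the opening and the grip force at its end, in the units of the state.
- arm.state(): the state, without advancing time (a new reading comes with each control period).
- cams.camera(name): name is "side" or "top"; returns the picture (420x560x3 uint8, blue, green, red); there is no depth.
- cams.camera_params(name): a dict with "fov_y" (degrees; the focal length in pixels is half the picture's height over the tangent of half this angle, whatever the lens; pixels are square), "cx", "cy" (the principal point, pixels), "D" ([k1, k2, p1, p2, k3] as OpenCV has them; the pictures are not rectified), "eye" and "rotation" of the camera in the world. Camera axes: x right, y down, z forward; pixel columns grow to the right and rows downward; lengths in mm; the calibration is good to about 2 mm. A picture is of the moment at which its call begins. camera_params takes no time and is no camera call.
- arm.sign_off(): hands the job in; it is judged then, once.
The state is a dict: "t": time; "joint_positions": joint angles; "dq": joint speeds; "effort": joint torques, N m; "eef_pos": TCP position; "tool_rot": TCP orientation; "ft_force": force on the tool from outside, world axes, zero at the start; "moment": the same for the moment, N m; "finger_gap": opening from 0.0 (shut) to 1.0 (fully open); "finger_force": force on a finger pad.
Only numpy, scipy, OpenCV 4.12 (cv2) and the standard library are available. Lean on these libraries where they do the work, as an engineer would, in place of code of your own. Each camera call takes 0.05 s, during which the arm holds its last target. There are 200 camera calls.

## Working session

There is one attempt and no reset: what is moved stays moved. The work goes in short steps, Python scripts to look and compute and a tool call to move; the robot and the scene stay as the last step left them, time stands still between calls to the robot, and variables do not carry over. Pictures are saved under pics/ and viewed, at most 10 in all, crops included, and the job is handed in when it is done.

Besides the shell and the picture viewer there is one more tool, called after "Emit:" as a command line: name --argument value ..., lists and objects as JSON in quotes. play_rows: Moves the arm, as the interface text tells. Its arguments: {"type":"object","properties":{"moves":{"type":"array"},"grip":{"type":"number"},"force":{"type":"number"}},"required":["moves"]}

```bash
mkdir -p pics; cat > h.py <<'E'
import numpy as np, cv2
from bench import arm, cams
def K(p):
    f=210/np.tan(np.radians(p["fov_y"])/2)
    return np.array([[f,0,p["cx"]],[0,f,p["cy"]],[0,0,1.]])
def ray(name,uv):
    p=cams.camera_params(name)
    n=cv2.undistortPoints(np.array(uv,float).reshape(-1,1,2),K(p),np.array(p["D"],float)).reshape(-1,2)
    d=np.c_[n,np.ones(len(n))]@np.array(p["rotation"]).T
    return np.array(p["eye"],float),d
def onz(name,uv,z):
    e,d=ray(name,uv); return e+d*((z-e[2])/d[:,2])[:,None]
E
python3 - <<'E'
from h import *
for n in("top","side"):
    cv2.imwrite(f"pics/{n}0.png",cams.camera(n)); p=cams.camera_params(n)
    print(n,p)
    for uv in [(280,210)]: 
        e,d=ray(n,[uv]); print(d)
print(arm.state())
E
```

```text
top {'fov_y': 44.38748072158013, 'cx': 273.96212293837374, 'cy': 214.2040486019449, 'D': array([-0.17838659,  0.        ,  0.        ,  0.        ,  0.        ]), 'eye': array([ 391.05602942,   35.39437903, 1458.02524343]), 'rotation': array([ 0.71347216, -0.69543563,  0.05982875, -0.061215  ])}Traceback (most recent call last):
  File "<stdin>", line 6, in <module>
  File "h.py", line 9, in ray
    d=np.c_[n,np.ones(len(n))]@np.array(p["rotation"]).T
      ~~~~~~~~~~~~~~~~~~~~~~~~^~~~~~~~~~~~~~~~~~~~~~~~~~
ValueError: matmul: Input operand 1 has a mismatch in its core dimension 0, with gufunc signature (n?,k),(k,m?)->(n?,m?) (size 4 is different from 3)
```

View pics/top0.png

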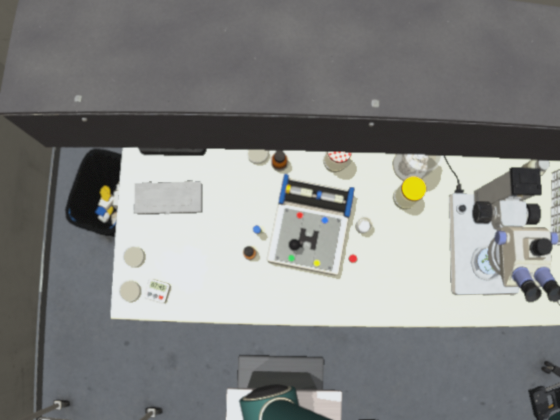

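The top picture shows the red disc at (299,215), blue (325,220, back right), yellow (317,263), green (291,258), and the knob at (294,244). The rotation is a quaternion, so I'll fix that and measure.

```bash
sed -i 's/np.array(p\["rotation"\]).T/Rotation.from_quat(p["rotation"]).as_matrix().T/; 1a from scipy.spatial.transform import Rotation' h.py
cat >> h.py <<'E'
def blob(im,lo,hi,box):
    x0,y0,x1,y1=box; m=np.zeros(im.shape[:2],np.uint8)
    m[y0:y1,x0:x1]=cv2.inRange(cv2.cvtColor(im,cv2.COLOR_BGR2HSV),lo,hi)[y0:y1,x0:x1]
    n,_,s,c=cv2.connectedComponentsWithStats(m)
    i=1+np.argmax(s[1:,4]); return c[i],s[i]
E
python3 - <<'E'
from h import *
im=cams.camera("top"); s=cams.camera("side"); cv2.imwrite("pics/side0.png",s)
M={}
for k,lo,hi,b in [("red",(0,120,80),(8,255,255),(292,208,306,222)),("blue",(100,120,60),(125,255,255),(317,214,333,227)),
  ("yel",(22,120,80),(35,255,255),(309,256,325,270)),("grn",(40,100,50),(85,255,255),(283,251,299,265)),("knob",(0,0,0),(180,255,60),(284,234,302,254))]:
    c,st=blob(im,lo,hi,b); M[k]=onz("top",[c],107 if k=="knob" else 68)[0]; print(k,c.round(1),st,M[k].round(1))
g=(M["red"]+M["blue"]+M["yel"]+M["grn"])/4
vx=M["red"]+M["blue"]-M["yel"]-M["grn"]; vy=M["red"]+M["grn"]-M["yel"]-M["blue"]
print("gate",g.round(1),"lens",np.linalg.norm(vx)/2,np.linalg.norm(vy)/2,"yaw",np.degrees(np.arctan2(vx[1],vx[0])),np.degrees(np.arctan2(-vy[0],vy[1])))
p=cams.camera_params("side"); print(p)
print(arm.state())
E
```

```text
red [299.3 214.8] [297 212   6   6  27] [631.8 -28.2  68. ]
blue [324.5 219.8] [322 217   6   6  28] [619.6 -97.6  68. ]
yel [316.4 262.7] [314 260   6   6  29] [501.4 -76.9  68. ]
grn [291.  257.5] [289 255   5   6  26] [514.   -7.9  68. ]
knob [294.8 244.4] [290 240  12  10  88] [545.5 -16.  107. ]
gate [566.7 -52.7  68. ] lens 119.78295425312389 70.30112185310203 yaw -9.860740768366648 -10.109090940321979
{'fov_y': 51.70847090565926, 'cx': 287.5804540644698, 'cy': 203.83326814958585, 'D': array([0.04318037, 0.        , 0.        , 0.        , 0.        ]), 'eye': array([ 74.21547239, 963.973403  , 852.78930359]), 'rotation': array([-0.23478304,  0.85577219, -0.44727174,  0.11170888])}
{'t': 0.15, 'joint_positions': array([-1.32789869e+00,  2.64576349e-01,  1.60501742e+00, -1.51894617e-05,
        1.27367630e+00, -3.69036157e-02]), 'dq': array([-0.00085337, -0.00237765, -0.00396799,  0.00052157,  0.00036221,
        0.00056555]), 'effort': array([ 6.90913730e-04, -5.02848637e+01, -3.57469618e+01,  7.29528512e-02,
        2.50366941e-02, -1.14846657e-04]), 'eef_pos': array([ 186.34574684, -648.51396684,  403.6994605 ]), 'tool_rot': array([ 9.90229199e-01,  1.39446871e-01, -9.34533445e-05, -8.33516476e-04]), 'ft_force': array([0.39552434, 0.41395187, 1.10214064]), 'moment': array([0.01295957, 0.02178408, 0.01699653]), 'finger_force': 0.0, 'finger_gap': 1.004770972415835}
```

View pics/side0.png

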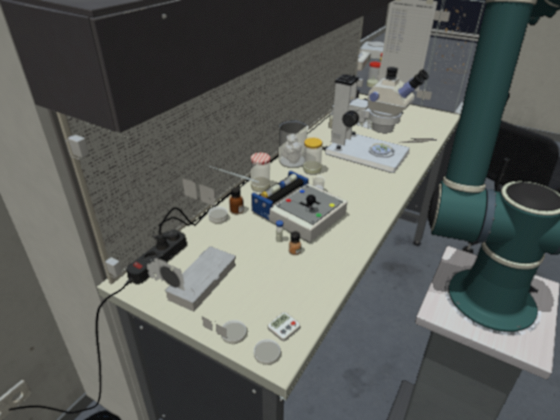

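Blue is the back right slot and the mixer's yaw is about -10°. The side picture shows the same knob at about (311,200), with nothing tall near the mixer's left or front. I'll approach with the fingers shut, first along y to clear the microscope and turning to align with the mixer.

Emit:
play_rows --moves '[[[0.015, 0.07, 0, -0.11], [0.015, 0.07, 0, -0.11], [0.015, 0.07, 0, -0.11], [0.015, 0.07, 0, -0.11], [0.015, 0.07, 0, 0]]]' --grip 0 --force 20

```text
t: 0.57
eef_pos: [223.9, -472.1, 404.1]
tool_rot: [0.996, -0.093, -0.0, -0.0]
ft_force: [0.6, 0.5, 0.4]
finger_gap: 0.643
finger_force: 0.0
```

Emit:
play_rows --moves '[[[0.015, 0.07, 0, 0], [0.015, 0.07, 0, 0], [0.015, 0.07, 0, 0], [0.015, 0.07, 0, 0], [0.048, 0.066, 0, 0]]]'

```text
t: 0.98
eef_pos: [276.4, -298.8, 404.2]
tool_rot: [0.996, -0.091, -0.001, -0.0]
ft_force: [1.2, -0.7, -0.6]
finger_gap: 0.272
finger_force: 0.0
```

Emit:
play_rows --moves '[[[0.048, 0.066, 0, 0], [0.048, 0.066, 0, 0], [0.048, 0.066, 0, 0], [0.048, 0.066, 0, 0], [0.048, 0.066, 0, 0]]]'

```text
t: 1.4
eef_pos: [398.3, -133.7, 404.8]
tool_rot: [0.996, -0.09, 0.0, 0.0]
ft_force: [-0.2, -0.7, -0.2]
finger_gap: 0.007
finger_force: 0.0
```

Emit:
play_rows --moves '[[[0.048, 0.064, 0, 0], [0.048, 0.064, 0, 0], [0.048, 0.064, 0, 0], [0.046, 0.063, 0, 0], [0, 0, -0.07, 0]]]'

```text
t: 1.82
eef_pos: [498.7, -3.7, 376.5]
tool_rot: [0.996, -0.088, 0.008, -0.002]
ft_force: [1.9, 0.1, 0.6]
finger_gap: 0.004
finger_force: 0.0
```

Emit:
play_rows --moves '[[[0, 0, -0.07, 0], [0, 0, -0.05, 0], [0, 0, -0.05, 0], [0, 0, -0.03, 0], [0, 0, -0.02, 0]]]'

```text
t: 2.23
eef_pos: [491.6, -8.0, 257.0]
tool_rot: [0.996, -0.09, -0.002, 0.0]
ft_force: [0.1, -0.2, -0.7]
finger_gap: 0.004
finger_force: 0.0
```

```bash
python3 - <<'E'
from h import *
a=cams.camera("top")[180:300,220:380]; b=cams.camera("side")[130:250,230:390]
cv2.imwrite("pics/a1.png",np.vstack([cv2.resize(x,(400,300),interpolation=cv2.INTER_CUBIC) for x in(a,b)])) 
print(arm.state()["eef_pos"])
E
```

```text
[491.81900988  -8.17378169 257.67509068]
```

View pics/a1.png

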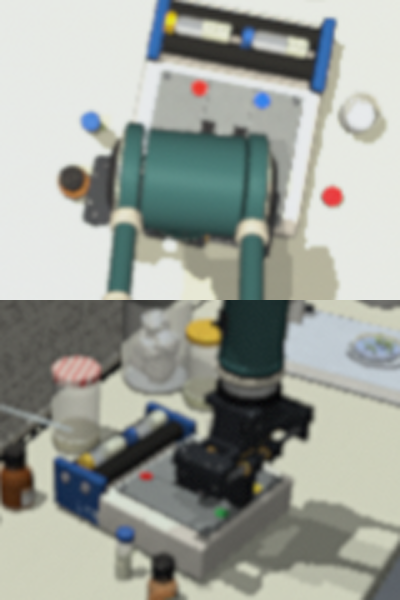

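Arm hides the knob from above; fingers are in front of it (local x ≈ -81, y ≈ +31). Pushing along +x of the mixer.

Emit:
play_rows --moves '[[[0.0158, -0.0028, 0, 0], [0.0158, -0.0028, 0, 0], [0.0158, -0.0028, 0, 0], [0.0158, -0.0028, 0, 0], [0.0158, -0.0028, 0, 0]]]'

```text
t: 2.75
eef_pos: [533.5, -15.3, 260.7]
tool_rot: [0.996, -0.09, 0.0, -0.0]
ft_force: [-2.7, 2.0, 1.7]
finger_gap: 0.006
finger_force: 1.5
```

Emit:
play_rows --moves '[[[0.012, -0.002, 0, 0], [0.008, -0.0014, 0, 0], [0.006, -0.001, 0, 0], [0, 0, 0, 0]]]'

```text
t: 3.08
eef_pos: [546.1, -17.6, 259.7]
tool_rot: [0.996, -0.09, 0.0, 0.0]
ft_force: [-0.5, 0.1, 0.2]
finger_gap: 0.004
finger_force: 0.3
```

Emit:
play_rows --moves '[[[-0.04, 0.007, 0, 0], [-0.08, 0.014, 0.02, 0], [-0.08, 0.014, 0.02, 0], [0, 0, 0, 0]]]'

```text
t: 3.42
eef_pos: [439.4, 0.7, 278.6]
tool_rot: [0.996, -0.09, -0.003, 0.0]
ft_force: [-0.1, 1.1, -1.7]
finger_gap: 0.003
finger_force: 0.0
```

```bash
python3 - <<'E'
from h import *
a=cams.camera("top")[180:300,220:380]; b=cams.camera("side")[130:250,230:390]
cv2.imwrite("pics/a2.png",np.vstack([cv2.resize(x,(400,300),interpolation=cv2.INTER_CUBIC) for x in(a,b)])) 
print(arm.state()["eef_pos"])
E
```

```text
[4.44613069e+02 8.34367237e-02 2.79920118e+02]
```

View pics/a2.png

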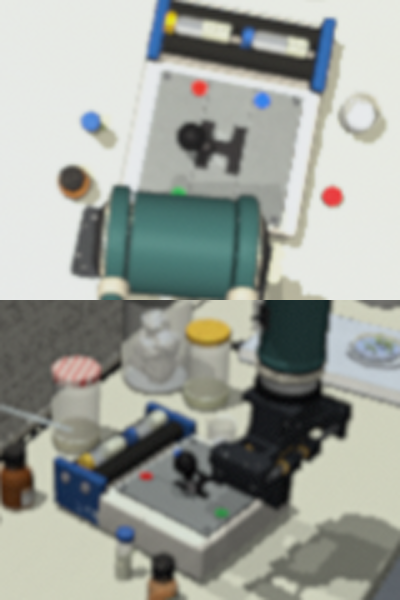

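The knob is at about (190,138) in the crop, that is about (296,235) in the full picture, near the left end of the crossway. I'll measure its position.

```bash
cat >> h.py <<'E'
G=np.array([566.7,-52.7]); EX=np.array([.985,-.174]); EY=np.array([.174,.985])
def loc(p): return np.array([(p[:2]-G)@EX,(p[:2]-G)@EY]).round(1)
def knob(box,z):
    im=cams.camera("top"); x0,y0,x1,y1=box
    m=cv2.inRange(cv2.cvtColor(im[y0:y1,x0:x1],cv2.COLOR_BGR2GRAY),0,60)
    m=cv2.resize(m,None,fx=4,fy=4,interpolation=cv2.INTER_LINEAR)
    m=(m>127).astype(np.uint8)
    d=cv2.distanceTransform(m,cv2.DIST_L2,5); _,r,_,c=cv2.minMaxLoc(d)
    ys,xs=np.where(d>r-1.5); c=np.array([xs.mean(),ys.mean()])
    uv=(c+.5)/4-.5+[x0,y0]
    return uv,r/4,loc(onz("top",[uv],z)[0])
E
python3 - <<'E'
from h import *
print(knob((285,222,325,252),114), loc(arm.state()["eef_pos"]))
E
```

```text
(array([296.665, 234.525]), 4.695349216461182, array([-1.6, 32.8])) [-128.1   30.8]
```

Emit:
play_rows --moves '[[[0.0087, 0.0493, 0, 0], [0.0087, 0.0493, 0, 0], [0.0626, -0.011, 0, 0], [0.0626, -0.011, 0, 0], [0.0626, -0.011, 0, 0]]]'

```text
t: 3.98
eef_pos: [551.2, 33.1, 279.4]
tool_rot: [0.996, -0.09, 0.001, 0.0]
ft_force: [1.2, 0.7, -0.3]
finger_gap: 0.004
finger_force: 0.0
```

Emit:
play_rows --moves '[[[0.0626, -0.011, 0, 0], [0, 0, -0.02, 0], [0, 0, -0.02, 0], [0, 0, 0, 0], [0, 0, 0, 0]]]'

```text
t: 4.4
eef_pos: [578.4, 27.3, 257.5]
tool_rot: [0.996, -0.09, -0.002, 0.0]
ft_force: [0.6, -0.3, 0.4]
finger_gap: 0.003
finger_force: 0.0
```

```bash
python3 - <<'E'
from h import *
s=arm.state(); print(loc(s["eef_pos"]),s["eef_pos"],s["ft_force"])
E
```

```text
[-2.4 80.8] [578.37130403  27.2912819  257.47729114] [ 0.64940348 -0.28287933  0.44970416]
```

Emit:
play_rows --moves '[[[-0.0028, -0.0158, 0, 0], [-0.0028, -0.0158, 0, 0], [-0.0028, -0.0158, 0, 0], [-0.0028, -0.0158, 0, 0], [-0.0028, -0.0158, 0, 0]]]'

```text
t: 4.82
eef_pos: [572.7, -12.9, 260.9]
tool_rot: [0.996, -0.09, 0.001, -0.0]
ft_force: [0.3, 2.8, 2.8]
finger_gap: 0.003
finger_force: 1.4
```

Emit:
play_rows --moves '[[[-0.0028, -0.0158, 0, 0], [-0.0028, -0.0158, 0, 0], [-0.0028, -0.0158, 0, 0], [0, 0, 0, 0]]]'

```text
t: 5.15
eef_pos: [568.0, -37.6, 259.4]
tool_rot: [0.996, -0.091, -0.0, 0.0]
ft_force: [-0.5, -0.1, -0.5]
finger_gap: 0.001
finger_force: 0.0
```

```bash
python3 - <<'E'
from h import *
s=arm.state(); print(loc(s["eef_pos"]),s["eef_pos"],s["ft_force"])
b=cams.camera("side")[130:250,230:390]
cv2.imwrite("pics/a3.png",cv2.resize(b,(640,480),interpolation=cv2.INTER_CUBIC))
E
```

```text
[-1.4 15.1] [567.97654279 -37.57558063 259.43878569] [-0.53801709 -0.06875601 -0.51758052]
```

View pics/a3.png

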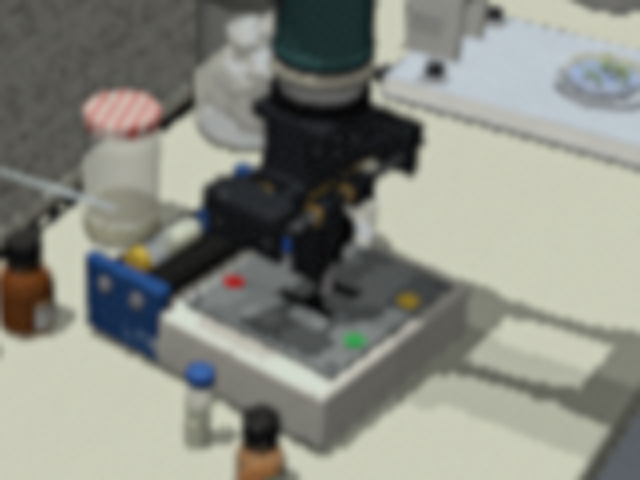

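The knob is hidden behind the fingers near (335,270), being pushed across. I'll continue gently about 14 mm.

Emit:
play_rows --moves '[[[-0.0014, -0.008, 0, 0], [-0.0014, -0.008, 0, 0], [-0.001, -0.006, 0, 0], [-0.001, -0.005, 0, 0]]]'

```text
t: 5.53
eef_pos: [565.7, -49.5, 259.1]
tool_rot: [0.996, -0.09, -0.001, -0.0]
ft_force: [0.9, 1.2, -0.8]
finger_gap: 0.006
finger_force: 0.7
```

Emit:
play_rows --moves '[[[0.007, 0.04, 0, 0], [0.01, 0.06, 0.01, 0], [-0.07, 0.0123, 0.01, 0], [-0.07, 0.0123, 0.01, 0], [-0.07, 0.0123, 0.01, 0]]]'

```text
t: 5.95
eef_pos: [468.6, 19.4, 279.3]
tool_rot: [0.996, -0.09, -0.001, 0.0]
ft_force: [-0.0, -0.0, 0.4]
finger_gap: 0.007
finger_force: 0.0
```

Emit:
play_rows --moves '[[[-0.06, 0.0104, 0, 0], [0, 0, 0, 0]]]'

```text
t: 6.12
eef_pos: [434.1, 24.8, 278.0]
tool_rot: [0.996, -0.09, -0.003, 0.0]
ft_force: [-0.9, 0.6, -0.2]
finger_gap: 0.002
finger_force: 0.0
```

```bash
python3 - <<'E'
from h import *
s=arm.state(); print(loc(s["eef_pos"]),s["eef_pos"],s["ft_force"])
print(knob((300,225,340,255),114))
b=cams.camera("top")[180:300,220:380]
cv2.imwrite("pics/a4.png",cv2.resize(b,(640,480),interpolation=cv2.INTER_CUBIC))
E
```

```text
[-144.1   53.3] [434.09315395  24.78708956 278.01016411] [-0.90246459  0.5781377  -0.17282956]
(array([318.67045455, 238.96590909]), 4.79534912109375, array([ -1.6, -26.3]))
```

View pics/a4.png

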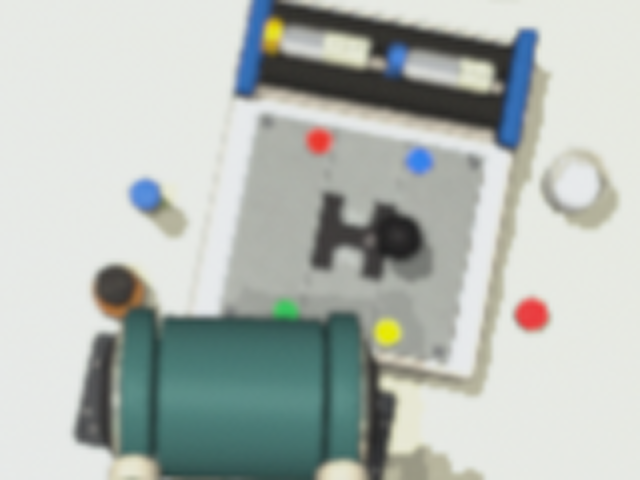

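The knob is at about (402,238) in the crop, or (320.4,239.4) in the full picture. It is at the right end of the crossway, local y ≈ -30. Next, go round to its front.

Emit:
play_rows --moves '[[[0.034, -0.048, -0.01, 0], [0.034, -0.048, -0.01, 0], [0.034, -0.048, -0.01, 0], [0.034, -0.048, -0.01, 0], [0, 0, 0, 0]]]'

```text
t: 6.63
eef_pos: [511.6, -75.6, 259.7]
tool_rot: [0.996, -0.092, 0.002, 0.001]
ft_force: [0.2, -0.1, 0.3]
finger_gap: 0.007
finger_force: 0.0
```

Emit:
play_rows --moves '[[[0.0158, -0.0028, 0, 0], [0.0118, -0.0021, 0, 0], [0.0094, -0.0037, 0, 0], [0.0094, -0.0037, 0, 0], [0.0094, -0.0037, 0, 0]]]'

```text
t: 7.05
eef_pos: [535.9, -79.2, 259.9]
tool_rot: [0.996, -0.09, 0.0, -0.0]
ft_force: [-2.6, 0.5, 0.5]
finger_gap: 0.007
finger_force: 0.9
```

```bash
python3 - <<'E'
from h import *
s=arm.state(); print(loc(s["eef_pos"]),s["eef_pos"],s["ft_force"])
E
```

```text
[-25.8 -31.5] [535.86313323 -79.20969998 259.85163064] [-2.58766907  0.49574701  0.47143174]
```

Emit:
play_rows --moves '[[[0.0094, -0.0037, 0, 0], [0.0094, -0.0037, 0, 0]]]'

```text
t: 7.22
eef_pos: [544.9, -83.0, 259.7]
tool_rot: [0.996, -0.09, -0.0, -0.0]
ft_force: [-1.5, 2.2, 1.1]
finger_gap: 0.004
finger_force: 1.1
```

Emit:
play_rows --moves '[[[0.0098, -0.0017, 0, 0], [0.0098, -0.0017, 0, 0], [0.0098, -0.0017, 0, 0]]]'

```text
t: 7.47
eef_pos: [559.8, -85.9, 259.6]
tool_rot: [0.996, -0.09, -0.0, -0.0]
ft_force: [-1.7, 1.6, -0.8]
finger_gap: 0.007
finger_force: 1.1
```

```bash
python3 - <<'E'
from h import *
s=arm.state(); print(loc(s["eef_pos"]),s["eef_pos"],s["ft_force"])
E
```

```text
[ -1.  -33.9] [559.80493915 -85.88777482 259.55727228] [-1.68795979  1.58591311 -0.8174146 ]
```

Moving freely at about 2 N, so the lever is in the right lane. About 11 mm more to home.

Emit:
play_rows --moves '[[[0.0098, -0.0017, 0, 0], [0.006, -0.001, 0, 0], [0.004, -0.0007, 0, 0]]]'

```text
t: 7.72
eef_pos: [569.5, -87.7, 259.0]
tool_rot: [0.996, -0.09, -0.001, -0.0]
ft_force: [-2.5, 1.2, -0.9]
finger_gap: 0.009
finger_force: 1.1
```

Emit:
play_rows --moves '[[[0.003, -0.0005, 0, 0], [0, 0, 0, 0]]]'

```text
t: 7.88
eef_pos: [571.0, -88.0, 259.3]
tool_rot: [0.996, -0.09, -0.0, 0.0]
ft_force: [-1.2, 0.8, -1.3]
finger_gap: 0.005
finger_force: 0.8
```

```bash
python3 - <<'E'
from h import *
s=arm.state(); print(loc(s["eef_pos"]),s["eef_pos"],s["ft_force"])
E
```

```text
[ 10.4 -34.1] [570.99914292 -88.03041611 259.30664478] [-1.24596298  0.78838343 -1.32708627]
```

Emit:
play_rows --moves '[[[-0.04, 0.007, 0, 0], [-0.07, 0.0123, 0.01, 0], [-0.07, 0.0123, 0.01, 0], [-0.07, 0.0123, 0.02, 0], [0, 0, 0, 0]]]'

```text
t: 8.3
eef_pos: [441.1, -65.2, 279.9]
tool_rot: [0.996, -0.09, -0.001, 0.0]
ft_force: [0.8, 0.7, -0.8]
finger_gap: 0.006
finger_force: 0.0
```

```bash
python3 - <<'E'
from h import *
s=arm.state(); print(loc(s["eef_pos"]),s["ft_force"],s["t"])
print(knob((305,215,340,245),107))
b=cams.camera("top")[180:300,220:380]
cv2.imwrite("pics/a5.png",cv2.resize(b,(640,480),interpolation=cv2.INTER_CUBIC))
E
```

```text
[-121.5  -34.2] [ 0.84268719  0.70364202 -0.81838745] 8.3
(array([322.125, 226.125]), 4.696899890899658, array([ 34.9, -29.4]))
```

View pics/a5.png

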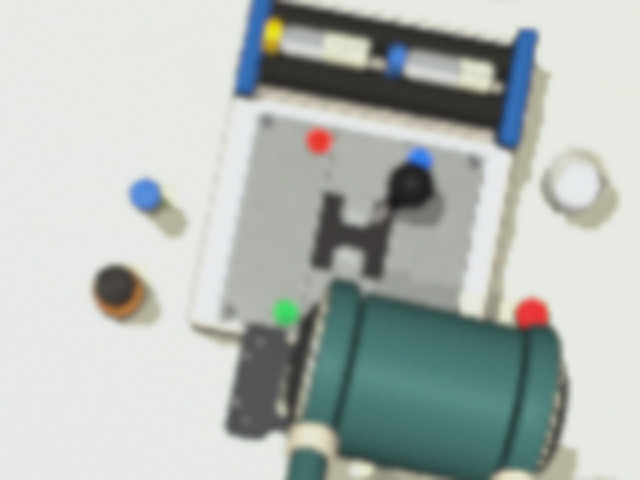

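The knob is at about (410,186) in the crop, overlapping the blue disc at (420,158). Its local position is about (35,-31), so it is home in the blue slot (needs more than 30 in x). Nothing else has moved and the arm is clear.

```bash
python3 -c "
from h import *
print(arm.sign_off())"
```

```text
the job is handed in; nothing more can be done
None
```

The lever was pushed through the crossway and home into the blue (back right) slot, with push readings of about 4 N at most and the last look showing the arm clear; the job is handed in, and no verdict was returned.

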